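Weigh a handwheel on a beam balance

TASK

Find the weight of the sewing-machine handwheel on the beam balance: thread ring weights from the table one by one over the spindle of the empty pan, seated flat, until the beam stands level, with the pointer inside the wide middle mark. Feel the weights gently over the spindle and set them down softly, since pressing hard on or dropping things onto the pan ruins the pivot. Do not touch the handwheel, leave the weights you do not need on the table, and leave the other things where they are.

Things in the scene. Friction and masses are not known exactly. Their poses are not given: they have to be found in the camera images.
- balance: beam balance fixed to the table; origin under the middle of its grey base (100 x 360 mm, 26 high). Its y axis runs along the beam towards the load pan, 140 mm from the pivot; the handwheel's pan is 140 mm the other way (-y). Pivot 75 mm up; behind it (its -x side) a pointer scale on a post, 84 mm wide, top at 203 mm, whose wide middle mark means level
- beam (a joint): beam angle (rad): 0 level, negative = load pan high (handwheel heavier), positive = load pan low; stops at -0.15 and 0.15, where it starts at -0.15. Between the stops a sprung pivot gives 0.0350 rad per 50 g of difference between the pans (mildly damped, settles in under 1.5 s). The pans stay horizontal and rise or sink 140 mm x sin(angle). Level means within 0.0235 either way, the pointer inside the wide middle mark
- load_pan: empty steel pan, 90 mm dia, 6 thick, free to sink with the beam; its deck is 20 mm above this origin. A plain blunt steel spindle, 12 mm dia, stands 46 mm up from the deck, firmly clamped in a cross slot: it stands up to 4 mm off the deck's centre along each of the pan's x and y axes (which run as the balance's), differently each time and not measured, so it has to be seen or felt for. More than 15 N on the pan or spindle, from weights and robot together, damages the pivot
- load_pan_deck (a point): centre of the load pan's deck (upper face); not the spindle, which may stand off it
- part_pan_deck (a point): centre of the deck of the handwheel's pan (this pan has the same spindle, which runs through the wheel's hub)
- handwheel: aluminium sewing-machine handwheel, 104 mm dia, 30 high, three spokes, threaded on the other pan's spindle; origin at the centre of its underside; weighs between 340 and 460 g, unknown
- w300_c (a point): plain steel ring weight of 300 g: 60 mm outside diameter, 14 high, 14 mm through bore, lying flat on the table; point at its centre, 7 mm above its underside; z axis along the bore
- w150_c (a point): plain steel ring weight of 150 g: 44 mm outside diameter, 14 high, 14 mm through bore, lying flat on the table; point at its centre, 7 mm above its underside; z axis along the bore
- w100_c (a point): plain steel ring weight of 100 g: 37 mm outside diameter, 14 high, 14 mm through bore, lying flat on the table; point at its centre, 7 mm above its underside; z axis along the bore
- w50_c (a point): plain steel ring weight of 50 g: 28 mm outside diameter, 14 high, 14 mm through bore, lying flat on the table; point at its centre, 7 mm above its underside; z axis along the bore
- shears: bystander: black-handled pattern shears, 200 mm long, 13 high
- thread_cone: bystander: white thread cone, 56 dia, 85 high
- button_jar: bystander: glass jar with steel cap, 60 dia, 75 high
- awl: bystander: wood-handled awl, 130 long, lying flat
- chalk: bystander: flat chalk block 50 x 35 x 8 among the weights
- set_square: bystander: flat yellow set square 240 x 150 x 4
- iron_block: bystander: dark iron block 50 x 120 x 30
Things that resemble listed ones, but are neither listed nor needed, are in the scene too. What is shaped like the part that bears w100_c but pink is not meant. Leave any purple look-alike of the part that bears w300_c alone.

How it is judged:
By the outcome, as a careful person would: the job done as asked, in the order asked, and still so for the second after the job is handed in, with the robot touching nothing.
It also fails if it takes over 72 s, if anything falls off the work surface, if the arm or the gripper's body presses on something with over 40 N, if the wrist force passes 120 N, or if a joint passes its speed limit or range.

ROBOT

A 7-joint arm with a two-finger parallel gripper is mounted at the origin on the work surface. World frame = base frame: x ahead of the robot, y to its left, z up, the work surface at z = 0. Lengths are in m, angles in rad, forces in N, time in s.
With the tool pointing down it reaches from about 0.35 to 0.9 m from the base axis. Payload 8.1 kg.
Tool frame: the origin (TCP) lies on the centre line of the jaws, within the pads' length; the fingertips stand 19 mm ahead of it and the grasp point (between the pads) is the TCP (arm.tip_reach is the distance from the TCP to the fingertips, in m); z points along the fingers, y is the line along which they close (so a half turn about z gives the same grasp; the last joint's range is limited). The gripper opens to 92 mm and grips with 3 to 60 N. Pads are 19 mm wide; open, the fingers measure 130 mm over their backs; the gripper's body (75 mm by 190 mm) begins 47 mm behind the grasp point.
Start: joints at [-1.335, 0.434, 0.025, 1.573, -0.012, 1.134, -0.075], TCP at [0.208, 0.589, 0.246] pointing down, gripper open.
Joint ranges: [-2.62, 2.62], [-0.44, 2.09], [-1.27, 1.32], [0.08, 2.57], [-1.32, 4.46], [0.12, 2], [-2.74, 2.74]. Speed limits (rad/s): [2.22, 2.22, 3.01, 3.01, 3.14, 3.14, 3.14].

INTERFACE

Orientations are given as a rotation vector (axis times angle).
In Python, from cell import arm gives the robot as it stands.
- The arm moves only by the tool arm_command, never from a script. Its argument "targets" is a list that holds one entry, the list of rows, each a list of 6 numbers: the shift along the tool's x, y, z in m, then the turn, a rotation vector about the tool's x, y, z in rad. A call has 1 to 10 rows; each row shifts and turns the commanded pose from where the row before left it, along the tool's axes as they then stand; what a row does not reach is not made up. A row lasts 1/8 s, in which the tool goes at most 62.5 mm and 10.7 degrees, less where a joint would pass 70% of its speed; a pose out of reach is approached as far as the arm can. A call with a gripper value outside its range is refused whole. "jaw" is the finger opening in m, from 0 to 0.0918, set as the call begins (left out, the last holds). The fingers move at their own pace and stop on an object; "newtons" is the grip in N (left out, the last holds). Time passes only in rows, so rows that do not move let the fingers close. It gives the time, the measured TCP pose, the force, the opening and the grip force at its end, in the units of the state.
- arm.observe(): the state, without advancing time (a new reading comes with each control period).
- arm.get_image(name): name is "scene" or "top"; returns a dict with "pixels" (400x640x3 uint8, red, green, blue), "z_map" (400x640 float32, m along the optical axis (not along the pixel's ray), 0 where there is no reading), "fx", "fy", "cx", "cy" (pixels), "dist" ([k1, k2, p1, p2, k3] as OpenCV has them; the pictures are not rectified), "xyz" and "rotation" of the camera in the world. Camera axes: x right, y down, z forward; pixel columns grow to the right and rows downward; lengths in m; the calibration is good to about 2 mm. A picture is of the moment at which its call begins.
- arm.sign_off(): hands the job in; it is judged then, once.
The state is a dict: "clock": time; "joints": joint angles; "dq": joint speeds; "joint_efforts": joint torques, N m; "position": TCP position; "ee_rot": TCP orientation; "force": force on the tool from outside, world axes, zero at the start; "ft_torque": the same for the moment, N m; "width": opening from 0.0 (shut) to 1.0 (fully open); "gripper_force": force on a finger pad.
Only numpy, scipy, OpenCV 4.12 (cv2) and the standard library are available. Lean on these libraries where they do the work, as an engineer would, in place of code of your own. Each camera call takes 0.05 s, during which the arm holds its last target. There are 200 camera calls.

## Working session

There is one attempt and no reset: what is moved stays moved. The work goes in short steps, Python scripts to look and compute and a tool call to move; the robot and the scene stay as the last step left them, time stands still between calls to the robot, and variables do not carry over. Pictures are saved under pics/ and viewed, at most 10 in all, crops included, and the job is handed in when it is done.

Besides the shell and the picture viewer there is one more tool, called as name(argument=value, ...), one argument or row to a line, values as JSON. arm_command: Moves the arm, as the interface text tells. Its arguments: {"type":"object","properties":{"targets":{"type":"array","items":{"type":"array","items":{"type":"array","items":{"type":"number"}}}},"jaw":{"type":"number"},"newtons":{"type":"number"}},"required":["targets"]}

```bash
ls; mkdir -p pics; cat > h.py <<'E'
from cell import arm
import numpy as np, cv2
from scipy.spatial.transform import Rotation as R
def K(im): return np.array([[im['fx'],0,im['cx']],[0,im['fy'],im['cy']],[0,0,1.]])
def world(im,u,v,z=None):
    "pixel to world: by z_map, or on plane of height z"
    p=cv2.undistortPoints(np.array([[[u,v]]],float),K(im),np.array(im['dist'],float))[0,0]
    Rm=np.array(im['rotation'],float); Rm=Rm if Rm.shape==(3,3) else R.from_rotvec(Rm).as_matrix()
    d=Rm@np.array([p[0],p[1],1.]); o=np.array(im['xyz'])
    s=im['z_map'][int(round(v)),int(round(u))] if z is None else (z-o[2])/d[2]
    return o+s*d
def save(im,name,box=None,f=1):
    a=im['pixels']
    if box: a=a[box[1]:box[3],box[0]:box[2]]
    cv2.imwrite('pics/'+name,cv2.resize(a[...,::-1],None,fx=f,fy=f,interpolation=cv2.INTER_CUBIC))
E
python3 - <<'E'
from h import *
import pickle
for n in('top','scene'):
    im=arm.get_image(n); pickle.dump(im,open(n+'.pkl','wb')); save(im,n+'0.png'); print(n,im['xyz'],im['rotation'],im['fx'])
print(arm.observe())
E
```

```text
pics
top [ 0.25431068 -0.02208694  1.3393798 ] [-2.23990239  1.95392564 -0.22244896] 429.0507158492068
scene [1.11912478 0.8380152  0.86089493] [-0.74492906 -2.47012658  1.24263158] 476.50881603804817
{'clock': 0.1, 'joints': array([-1.33459923,  0.43515478,  0.02497265,  1.57399371, -0.01161389,
        1.13398787, -0.0750637 ]), 'dq': array([ 0.00088191, -0.0026702 ,  0.0002805 , -0.00165259, -0.00067253,
       -0.0032287 , -0.00190307]), 'joint_efforts': array([ 2.85980976e-03, -6.69125676e+01,  9.87802818e-01, -3.15146041e+01,
       -6.05813437e-02,  3.74123768e-02,  6.25892358e-05]), 'position': array([0.20762228, 0.58905806, 0.24502729]), 'ee_rot': array([-5.29677805e-01, -3.09649395e+00,  2.18844001e-03]), 'force': array([-0.94922357, -0.08386721,  0.14612468]), 'ft_torque': array([-0.05327551, -0.02732433,  0.00993622]), 'gripper_force': 0.0, 'width': 0.996640823466363}
```

View pics/top0.png

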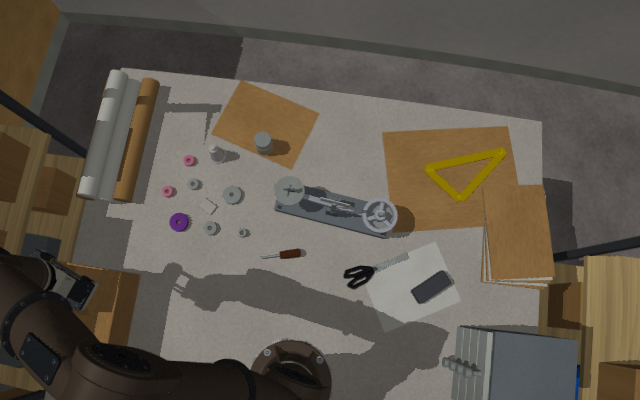

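View pics/scene0.png

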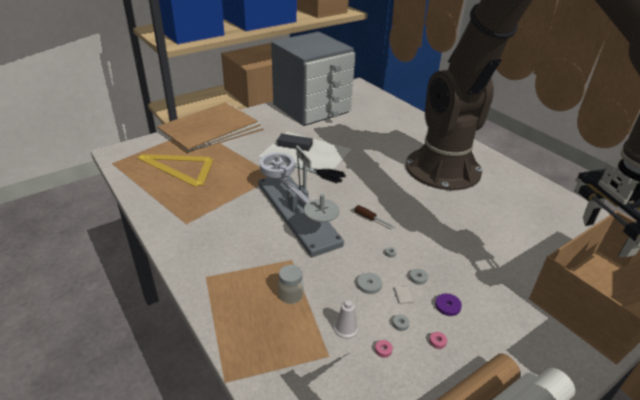

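The top view shows four grey rings: (232,195), (210,228), (194,184) and (243,233). The pink rings at (190,160) and (168,191) and the purple one at (179,222) are look-alikes. The load pan is at (290,190) and the handwheel at (379,215). I'll confirm the rings in an enlarged crop and measure them.

```bash
python3 - <<'E'
from h import *
import pickle
im=pickle.load(open('top.pkl','rb'))
save(im,'crop1.png',(155,140,315,260),5)
a=im['pixels']
for n,(u,v) in dict(w300=(232,195),w150=(210,228),w100=(194,184),w50=(243,233),purple=(179,222),pink=(190,160),pink2=(168,191),pan=(285,184),wheel=(379,215),base1=(281,208),base2=(385,235)).items():
    print(n,world(im,u,v).round(4),a[v,u])
# table-free blobs: points 8..20 mm up near the rings
H=np.zeros((400,640))
vs,us=np.mgrid[140:260,155:420]
pts=cv2.undistortPoints(np.stack([us,vs],-1).reshape(-1,1,2).astype(float),K(im),np.array(im['dist'],float))[:,0]
Rm=R.from_rotvec(im['rotation']).as_matrix()
W=(np.c_[pts,np.ones(len(pts))]*im['z_map'][vs,us].reshape(-1,1))@Rm.T+im['xyz']
z=W[:,2].reshape(vs.shape)
n,l,s,c=cv2.connectedComponentsWithStats(((z>.007)&(z<.025)).astype(np.uint8))
for i in range(1,n):
    if s[i,4]>20:
        w=W[(l==i).ravel()]; m=(w[:,:2].min(0)+w[:,:2].max(0))/2
        print(c[i]+[155,140],s[i,2:],'mid',m.round(4),'ext',np.ptp(w[:,:2],axis=0).round(3),'z',np.median(w[:,2]).round(4))
E
```

```text
w300 [ 5.385e-01  2.648e-01 -3.000e-04] [85 82 77]
w150 [0.4228 0.3157 0.    ] [86 83 78]
w100 [0.5571 0.3937 0.0028] [98 98 94]
w50 [0.4216 0.2086 0.0012] [96 94 89]
purple [ 0.4284  0.4197 -0.0037] [81 79 74]
pink [ 0.638   0.426  -0.0058] [116  85  91]
pink2 [ 0.5233  0.4755 -0.0009] [96 82 82]
pan [0.569  0.0907 0.1122] [116 120 117]
wheel [ 0.5127 -0.194   0.1184] [84 88 86]
base1 [0.5121 0.0992 0.0291] [68 73 76]
base2 [ 0.4725 -0.2325  0.0231] [58 61 62]
[219.125    157.203125] [16 14 64] mid [0.6611 0.3332] ext [0.049 0.048] z 0.014
[264.14814815 152.48148148] [15  5 27] mid [0.6916 0.1844] ext [0.014 0.046] z 0.0148
[188.51136364 160.28409091] [12 12 88] mid [0.6318 0.4244] ext [0.036 0.037] z 0.0131
[192.6627907  183.36046512] [11 12 86] mid [0.5567 0.3954] ext [0.036 0.034] z 0.0136
[167.12195122 190.58536585] [11 12 82] mid [0.5212 0.4736] ext [0.037 0.033] z 0.0135
[231.63358779 194.29389313] [ 19  18 262] mid [0.5375 0.2632] ext [0.058 0.059] z 0.0138
[309.89655172 189.62068966] [12  7 29] mid [0.5823 0.0162] ext [0.023 0.034] z 0.0229
[206.93137255 205.56862745] [ 16  
[... 228 characters left out ...]
222
[310.41666667 209.5       ] [ 9  8 24] mid [0.5192 0.0085] ext [0.021 0.027] z 0.0236
[320.88461538 209.76923077] [11  6 26] mid [ 0.5231 -0.0246] ext [0.017 0.031] z 0.0231
[178.2826087  221.69927536] [ 20  19 276] mid [0.427  0.4173] ext [0.059 0.061] z 0.0134
[352.13333333 220.83333333] [ 8  9 30] mid [ 0.5022 -0.1263] ext [0.027 0.022] z 0.0237
[209.53472222 227.79861111] [ 14  14 144] mid [0.4222 0.3148] ext [0.042 0.044] z 0.0137
[241.88235294 232.11764706] [ 9  9 51] mid [0.4225 0.2104] ext [0.027 0.026] z 0.0132
[283.85625 254.2625 ] [ 42  10 160] mid [0.3723 0.0824] ext [0.044 0.125] z 0.0202
[400.63043478 256.52173913] [18  8 46] mid [ 0.4162 -0.284 ] ext [0.028 0.052] z 0.0098
```

View pics/crop1.png

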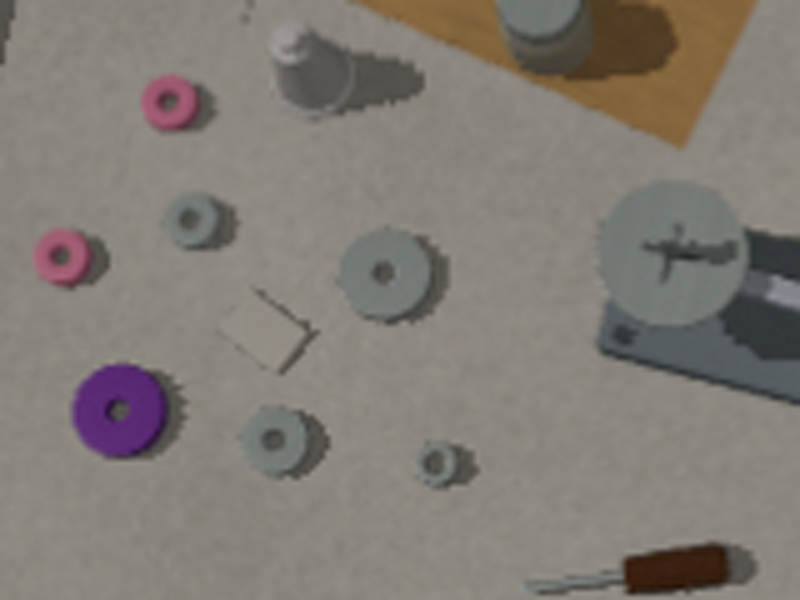

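The crop confirms which rings are which by measured diameter: w300 at px(232,194) is 59 mm, w150 at (210,228) is 43 mm, w100 at (193,183) is 35 mm and grey, and w50 at (242,232) is 27 mm. The purple and pink rings stay where they are. Next I'll measure the pan, spindle and yaw.

```bash
cat >> h.py <<'E'
def cloud(im,box):
    vs,us=np.mgrid[box[1]:box[3],box[0]:box[2]]
    p=cv2.undistortPoints(np.stack([us,vs],-1).reshape(-1,1,2).astype(float),K(im),np.array(im['dist'],float))[:,0]
    return (np.c_[p,np.ones(len(p))]*im['z_map'][vs,us].reshape(-1,1))@R.from_rotvec(im['rotation']).as_matrix().T+im['xyz']
def proj(im,P):
    M=R.from_rotvec(im['rotation']).as_matrix().T
    return cv2.projectPoints(np.atleast_2d(P).astype(float),cv2.Rodrigues(M)[0],-M@np.array(im['xyz']),K(im),np.array(im['dist'],float))[0][:,0]
E
python3 - <<'E'
from h import *
import pickle
for n,b in(('top',(265,165,315,215)),('scene',(295,185,350,235))):
    im=pickle.load(open(n+'.pkl','rb')); W=cloud(im,b)
    d=W[(abs(W[:,2]-.112)<.006)]; print(n,'deck',len(d),np.median(d[:,2]).round(4),cv2.minEnclosingCircle(d[:,:2].astype(np.float32)))
    s=W[(W[:,2]>.122)&(W[:,2]<.18)]; print('spindle',s.round(4).tolist() if len(s)<60 else (len(s),s.mean(0)))
    if n=='scene':
        save(im,'spin.png',(290,170,360,240),8)
        for q,(x,y) in dict(w300=(.5375,.2632),w150=(.4222,.3148),w100=(.5567,.3954),w50=(.4225,.2104)).items(): print(q,proj(im,[x,y,.014]))
im=pickle.load(open('top.pkl','rb')); W=cloud(im,(360,195,400,235)); d=W[W[:,2]>.1]
print('wheel',cv2.minEnclosingCircle(d[:,:2].astype(np.float32)),np.percentile(d[:,2],[5,50,95]))
W=cloud(im,(265,170,405,245)); d=W[(abs(W[:,2]-.026)<.006)]; print('base',cv2.minAreaRect(d[:,:2].astype(np.float32)))
E
```

```text
top deck 544 0.1154 ((0.5515750050544739, 0.07505553215742111), 0.045470722019672394)
spindle [[0.558, 0.0779, 0.1597], [0.5588, 0.0752, 0.158], [0.5544, 0.0802, 0.1606], [0.554, 0.0771, 0.1639], [0.5546, 0.0744, 0.1629], [0.5547, 0.0715, 0.164], [0.5522, 0.08, 0.158], [0.5514, 0.0768, 0.1626], [0.5514, 0.0738, 0.1643], [0.5529, 0.0714, 0.1597], [0.5479, 0.0791, 0.1636], [0.5491, 0.0765, 0.1603], [0.5487, 0.0735, 0.1635], [0.5499, 0.0709, 0.1604], [0.5622, 0.0506, 0.1238], [0.5475, 0.0795, 0.1534], [0.5456, 0.0759, 0.1629], [0.547, 0.0734, 0.1587], [0.549, 0.0711, 0.1523], [0.5482, 0.0803, 0.1388], [0.5456, 0.0765, 0.151], [0.5467, 0.0739, 0.1481], [0.5495, 0.0718, 0.1382], [0.5483, 0.0809, 0.1264], [0.5458, 0.0771, 0.1381], [0.5481, 0.0749, 0.1304], [0.5481, 0.0718, 0.1322], [0.5464, 0.0778, 0.1236], [0.5452, 0.0744, 0.1302], [0.547, 0.072, 0.1244]]
scene deck 423 0.1166 ((0.5503111481666565, 0.07730012387037277), 0.0474819615483284)
spindle (76, array([0.55371654, 0.07975   , 0.14598683]))
w300 [[369.37941668 280.95466316]]
w150 [[418.94660455 274.85631473]]
w100 [[400.98437282 321.13004598]]
w50 [[390.36539974 250.51380345]]
wheel ((0.4059247374534607, -0.12530596554279327), 0.1835148185491562) [0.10017401 0.10227266 0.11792837]
base ((0.5341058969497681, -0.060921087861061096), (0.3557499349117279, 0.10043413192033768), 82.96073150634766)
```

View pics/spin.png

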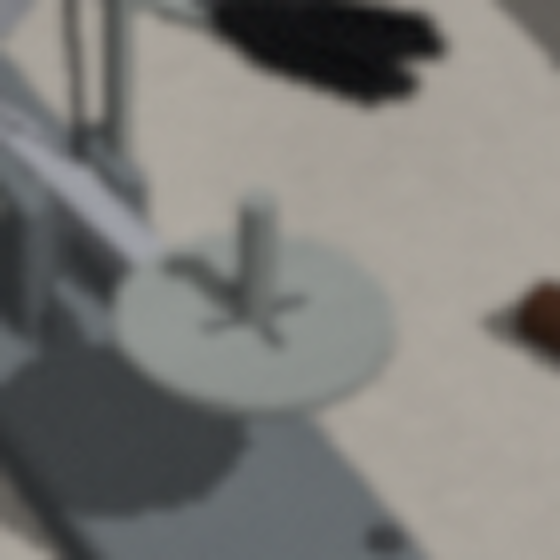

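```bash
cat >> h.py <<'E'
def go(x,y,z,yaw_y=-7):
    "shift in present tool axes, then turn about tool z, to bring TCP to x,y,z, tool down, tool y at yaw_y deg"
    s=arm.observe(); T=R.from_rotvec(s['ee_rot'])
    a=np.deg2rad(yaw_y); Y=np.array([np.cos(a),np.sin(a),0]); Z=np.array([0,0,-1.]); G=R.from_matrix(np.c_[np.cross(Y,Z),Y,Z])
    print('t',round(s['clock'],2),'pos',s['position'].round(4),'F',s['force'].round(2),'w',round(s['width']*.0918,4),'g',s['gripper_force'])
    print('shift',T.inv().apply(np.array([x,y,z])-s['position']).round(4),'turn',(T.inv()*G).as_rotvec().round(4))
E
python3 - <<'E'
from h import *
import pickle
go(.5375,.2632,.12)
im=pickle.load(open('scene.pkl','rb'))
print(world(im,322.4,195,.162),world(im,322.4,209.7,.1155))
W=cloud(im,(340,240,450,350)); H=W[(W[:,2]>.007)&(W[:,2]<.02)]
for q,(x,y,r) in dict(w300=(.5375,.2632,.03),w150=(.4222,.3148,.022),w100=(.5567,.3954,.0185),w50=(.4225,.2104,.014)).items():
    p=H[np.hypot(H[:,0]-x,H[:,1]-y)<r+.008]; print(q,cv2.minEnclosingCircle(p[:,:2].astype(np.float32)))
E
```

```text
t 0.1 pos [0.2076 0.5891 0.245 ] F [-0.95 -0.08  0.15] w 0.0915 g 0.0
shift [-0.4194 -0.1975  0.1254] turn [-1.1000e-03  1.0000e-03  1.3541e+00]
[0.55066418 0.07718405 0.162     ] [0.54918383 0.07774112 0.1155    ]
w300 ((0.5389688014984131, 0.2651684582233429), 0.031869594007730484)
w150 ((0.42383524775505066, 0.31469202041625977), 0.02405845932662487)
w100 ((0.5574682354927063, 0.3941737413406372), 0.020277617499232292)
w50 ((0.4229142665863037, 0.21261107921600342), 0.015694167464971542)
```

arm_command(
  targets=[
    [[-0.042,-0.0197,0.012,0,0,0],[-0.042,-0.0197,0.012,0,0,0],[-0.042,-0.0197,0.012,0,0,0],[-0.042,-0.0197,0.012,0,0,0],[-0.042,-0.0197,0.012,0,0,0],[-0.042,-0.0197,0.012,0,0,0],[-0.042,-0.0197,0.012,0,0,0],[-0.042,-0.0197,0.012,0,0,0],[-0.042,-0.0197,0.012,0,0,0],[-0.042,-0.0197,0.012,0,0,0]],
  ],
  jaw=0.08,
  newtons=15,
)

```text
clock: 1.35
position: [0.5391, 0.2629, 0.1251]
ee_rot: [-0.529, -3.096, 0.0]
force: [1.5, 1.5, -0.3]
width: 0.872
gripper_force: 0.0
```

arm_command(
  targets=[
    [[0,0,0,0,0,0.17],[0,0,0,0,0,0.17],[0,0,0,0,0,0.17],[0,0,0,0,0,0.17],[0,0,0,0,0,0.17],[0,0,0,0,0,0.17],[0,0,0,0,0,0.17],[0,0,0,0,0,0.164],[0,0,0,0,0,0]],
  ],
)

```text
clock: 2.48
position: [0.538, 0.2641, 0.1253]
ee_rot: [2.351, 2.083, -0.001]
force: [-0.6, -0.6, 0.0]
width: 0.872
gripper_force: 0.0
```

```bash
python3 - <<'E'
from h import *
go(.538,.264,.0215)
E
```

```text
t 2.48 pos [0.538  0.2641 0.1253] F [-0.6  -0.56  0.03] w 0.08 g 0.0
shift [-0.      0.      0.1038] turn [-0.0004  0.0008  0.0014]
```

arm_command(
  targets=[
    [[0,0,0.03,0,0,0],[0,0,0.03,0,0,0],[0,0,0.025,0,0,0],[0,0,0.012,0,0,0],[0,0,0.0065,0,0,0],[0,0,0,0,0,0]],
  ],
)

```text
clock: 3.22
position: [0.5386, 0.2641, 0.0225]
ee_rot: [-2.352, -2.083, -0.0]
force: [0.9, 0.1, -0.4]
width: 0.87
gripper_force: 0.0
```

arm_command(
  targets=[
    [[0,0,0,0,0,0],[0,0,0,0,0,0],[0,0,0,0,0,0],[0,0,0,0,0,0]],
  ],
  jaw=0.05,
  newtons=15,
)

```text
clock: 3.72
position: [0.5389, 0.2643, 0.0228]
ee_rot: [2.353, 2.082, 0.002]
force: [1.0, -0.3, 4.4]
width: 0.657
gripper_force: 15.0
```

arm_command(
  targets=[
    [[0,0,-0.02,0,0,0],[0,0,-0.04,0,0,0],[0,0,-0.045,0,0,0],[0,0,-0.045,0,0,0],[0,0,-0.03,0,0,0],[0,0,0,0,0,0]],
  ],
)

```text
clock: 4.47
position: [0.5393, 0.2643, 0.2052]
ee_rot: [2.353, 2.081, 0.007]
force: [0.1, 0.1, -3.5]
width: 0.654
gripper_force: 15.0
```

```bash
python3 - <<'E'
from h import *
go(.5515,.0765,.20)
E
```

```text
t 4.47 pos [0.5393 0.2643 0.2052] F [ 0.08  0.11 -3.55] w 0.06 g 14.999148660572246
shift [-0.1849  0.035   0.0047] turn [ 0.0033 -0.003  -0.0001]
```

arm_command(
  targets=[
    [[-0.025,0.005,0,0,0,0],[-0.04,0.0075,0,0,0,0],[-0.04,0.0075,0,0,0,0],[-0.04,0.0075,0,0,0,0],[-0.025,0.005,0,0,0,0],[-0.015,0.0025,0,0,0,0],[0,0,0,0,0,0],[0,0,0,0,0,0]],
  ],
)

```text
clock: 5.48
position: [0.5503, 0.0777, 0.2019]
ee_rot: [-2.35, -2.083, 0.0]
force: [-0.3, 0.6, -2.6]
width: 0.653
gripper_force: 15.0
```

```bash
python3 - <<'E'
from h import *
import pickle
go(.5515,.0765,.20)
im=arm.get_image('scene'); pickle.dump(im,open('s2.pkl','wb'))
p=proj(im,[.5515,.0765,.17])[0].astype(int); print(p)
b=(p[0]-50,p[1]-40,p[0]+50,p[1]+35); print(b); save(im,'s2.png',b,8)
t=arm.get_image('top'); pickle.dump(t,open('t2.pkl','wb'))
# ring outline in each cloud: ring occupies z .1775..1915
for n,i in(('scene',im),('top',t)):
    q=proj(i,[.5515,.0765,.185])[0].astype(int); W=cloud(i,(q[0]-30,q[1]-30,q[0]+30,q[1]+30))
    d=W[(abs(W[:,2]-.189)<.006)&(np.hypot(W[:,0]-.5515,W[:,1]-.0765)<.036)]; print(n,len(d),d.min(0).round(4),d.max(0).round(4),cv2.minEnclosingCircle(d[:,:2].astype(np.float32)))
    s=W[(W[:,2]>.13)&(W[:,2]<.165)&(np.hypot(W[:,0]-.5515,W[:,1]-.0765)<.02)]; print('sp',len(s), s.mean(0) if len(s) else '')
E
```

```text
t 5.47 pos [0.5503 0.0777 0.2019] F [-0.3   0.6  -2.61] w 0.06 g 14.999258770840243
shift [-0.0011  0.0013  0.0019] turn [-0.0008 -0.0005  0.0017]
[322 192]
(np.int64(272), np.int64(152), np.int64(372), np.int64(227))
scene 268 [0.5181 0.0481 0.1833] [0.5859 0.1097 0.195 ] ((0.5516805648803711, 0.08085860311985016), 0.0343836173415184)
sp 54 [0.5536942  0.08070026 0.14641633]
top 11 [0.5351 0.0479 0.1833] [0.5542 0.052  0.1948] ((0.544630765914917, 0.04927288740873337), 0.009763866662979126)
sp 0
```

View pics/s2.png

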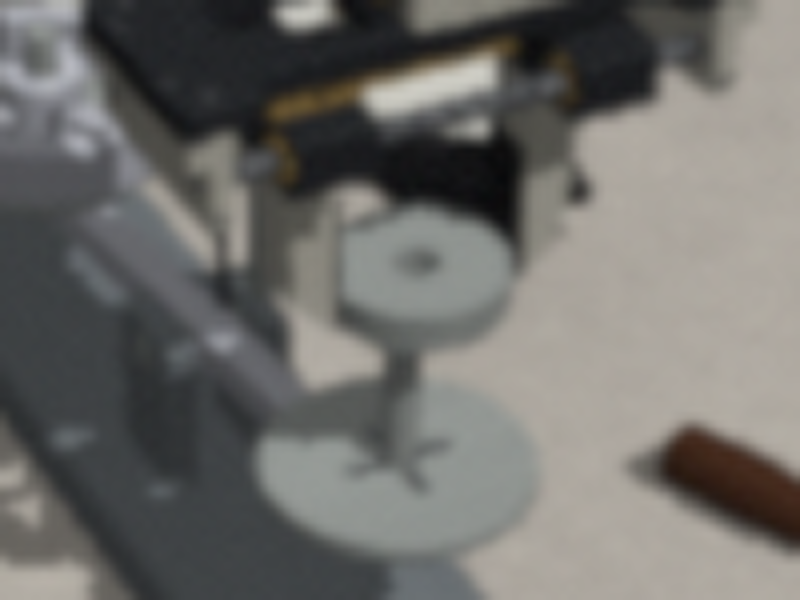

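The scene view shows the ring held above the spindle. The bore is at about px (324.2,184.8) and the spindle axis is at column 322.4.

```bash
python3 - <<'E'
from h import *
import pickle
im=pickle.load(open('s2.pkl','rb'))
b=world(im,324.25,184.75,.1934); 
print('bore',b)
for z in(.1605,.162,.1635): print('tip',z,world(im,322.4,195,z), )
# spindle axis sideways: centre column of the spindle per row
im0=pickle.load(open('scene.pkl','rb'))
W=cloud(im0,(310,185,335,225)).reshape(40,25,3)
for r in range(6,26,2):
    c=[i for i in range(25) if .122<W[r,i,2]<.17 and abs(W[r,i,0]-.5515)<.012 and abs(W[r,i,1]-.0765)<.012]
    print(185+r,[310+i for i in c][:1],[310+i for i in c][-1:],W[r,c,2].mean().round(4) if c else '')
print('proj axis',proj(im0,[[.5515,.0765,.162],[.5515,.0765,.1155],[.5525,.0757,.162],[.5525,.0757,.1155]]))
print(R.from_rotvec(arm.observe()['ee_rot']).as_matrix().round(3).tolist())
E
```

```text
bore [0.54805765 0.07951039 0.1934    ]
tip 0.1605 [0.54944413 0.07555112 0.1605    ]
tip 0.162 [0.55066418 0.07718405 0.162     ]
tip 0.1635 [0.55188424 0.07881698 0.1635    ]
191 [] [] 
193 [] [] 
195 [320] [324] 0.1636
197 [320] [324] 0.1595
199 [320] [324] 0.153
201 [320] [324] 0.1471
203 [320] [324] 0.1405
205 [320] [324] 0.1342
207 [320] [324] 0.128
209 [322] [322] 0.1227
proj axis [[321.96448503 194.97077238]
 [321.37037664 209.75278762]
 [321.44778701 194.93952214]
 [320.86552809 209.72140157]]
[[0.12, 0.993, -0.0], [0.993, -0.12, 0.0], [0.0, -0.0, -1.0]]
```

arm_command(
  targets=[
    [[-0.0014,0.0027,0,0,0,0],[0,0,0.006,0,0,0],[0,0,0.006,0,0,0],[0,0,0,0,0,0],[0,0,0,0,0,0]],
  ],
)

```text
clock: 6.2
position: [0.5531, 0.0744, 0.1902]
ee_rot: [-2.353, -2.082, 0.0]
force: [0.2, -0.6, -3.0]
width: 0.653
gripper_force: 15.0
```

arm_command(
  targets=[
    [[0,0,0.002,0,0,0],[0,0,0.002,0,0,0],[0,0,0,0,0,0]],
  ],
)

```text
clock: 6.58
position: [0.553, 0.0744, 0.1861]
ee_rot: [-2.353, -2.082, 0.0]
force: [0.2, -0.4, -3.0]
width: 0.651
gripper_force: 15.0
```

arm_command(
  targets=[
    [[0,0,0.002,0,0,0],[0,0,0.002,0,0,0],[0,0,0,0,0,0]],
  ],
)

```text
clock: 6.95
position: [0.5532, 0.0746, 0.1822]
ee_rot: [2.353, 2.082, 0.001]
force: [0.1, 1.0, -0.2]
width: 0.658
gripper_force: 15.0
```

arm_command(
  targets=[
    [[0,0,0.001,0,0,0],[0,0,0,0,0,0],[0,0,0,0,0,0]],
  ],
)

```text
clock: 7.32
position: [0.5532, 0.0745, 0.1813]
ee_rot: [2.353, 2.082, 0.001]
force: [0.2, 0.1, -0.7]
width: 0.652
gripper_force: 15.0
```

arm_command(
  targets=[
    [[0.0008,0,0,0,0,0],[0,0,0,0,0,0],[0,0,0,0,0,0]],
  ],
)

```text
clock: 7.7
position: [0.5532, 0.0751, 0.1812]
ee_rot: [2.353, 2.081, -0.0]
force: [0.3, -0.5, -0.4]
width: 0.655
gripper_force: 15.0
```

arm_command(
  targets=[
    [[0.0008,0,0,0,0,0],[0,0,0,0,0,0],[0,0,0,0,0,0]],
  ],
)

```text
clock: 8.07
position: [0.553, 0.0762, 0.181]
ee_rot: [-2.352, -2.082, 0.001]
force: [-0.4, -0.7, -3.5]
width: 0.653
gripper_force: 15.0
```

arm_command(
  targets=[
    [[0.0008,0,0,0,0,0],[0,0,0,0,0,0],[0,0,0,0,0,0]],
  ],
)

```text
clock: 8.45
position: [0.5534, 0.0769, 0.1812]
ee_rot: [-2.353, -2.082, -0.0]
force: [0.3, -0.1, -2.7]
width: 0.655
gripper_force: 15.0
```

arm_command(
  targets=[
    [[0,0,0.003,0,0,0],[0,0,0.003,0,0,0],[0,0,0,0,0,0]],
  ],
)

```text
clock: 8.82
position: [0.5531, 0.0768, 0.1749]
ee_rot: [-2.353, -2.082, 0.001]
force: [0.1, 0.4, -3.1]
width: 0.653
gripper_force: 15.0
```

arm_command(
  targets=[
    [[0,0,0.004,0,0,0],[0,0,0.004,0,0,0],[0,0,0.004,0,0,0],[0,0,0,0,0,0]],
  ],
)

```text
clock: 9.32
position: [0.5531, 0.0768, 0.1628]
ee_rot: [-2.353, -2.082, 0.001]
force: [-0.1, -0.4, -2.8]
width: 0.656
gripper_force: 15.0
```

arm_command(
  targets=[
    [[0,0,0.004,0,0,0],[0,0,0.004,0,0,0],[0,0,0.004,0,0,0],[0,0,0.004,0,0,0],[0,0,0,0,0,0]],
  ],
)

```text
clock: 9.95
position: [0.5532, 0.0768, 0.1469]
ee_rot: [-2.353, -2.082, 0.001]
force: [-0.6, -0.5, -3.2]
width: 0.654
gripper_force: 15.0
```

arm_command(
  targets=[
    [[0,0,0.002,0,0,0],[0,0,0.002,0,0,0],[0,0,0.002,0,0,0],[0,0,0,0,0,0]],
  ],
)

```text
clock: 10.45
position: [0.5533, 0.0768, 0.1411]
ee_rot: [-2.353, -2.082, 0.0]
force: [0.7, -1.0, -3.5]
width: 0.652
gripper_force: 15.0
```

arm_command(
  targets=[
    [[0,0,0.002,0,0,0],[0,0,0.002,0,0,0],[0,0,0.002,0,0,0],[0,0,0,0,0,0],[0,0,0,0,0,0]],
  ],
)

```text
clock: 11.08
position: [0.5535, 0.0771, 0.1353]
ee_rot: [-2.353, -2.082, -0.001]
force: [-0.3, 1.4, -0.6]
width: 0.654
gripper_force: 15.0
```

arm_command(
  targets=[
    [[0,0,0.002,0,0,0],[0,0,0.002,0,0,0],[0,0,0,0,0,0],[0,0,0,0,0,0]],
  ],
)

```text
clock: 11.58
position: [0.5535, 0.0768, 0.1313]
ee_rot: [2.353, 2.082, 0.0]
force: [-0.1, 1.0, -0.1]
width: 0.652
gripper_force: 15.0
```

arm_command(
  targets=[
    [[0,0,0,0,0,0],[0,0,0,0,0,0],[0,0,0,0,0,0]],
  ],
  jaw=0.07,
)

```text
clock: 11.95
position: [0.5533, 0.0766, 0.1312]
ee_rot: [2.353, 2.081, -0.0]
force: [0.0, -0.3, 0.4]
width: 0.758
gripper_force: 0.0
```

arm_command(
  targets=[
    [[0,0,-0.01,0,0,0],[0,0,-0.02,0,0,0],[0,0,-0.03,0,0,0],[0,0,-0.03,0,0,0],[0,0,-0.01,0,0,0]],
  ],
)

```text
clock: 12.58
position: [0.5543, 0.0767, 0.2335]
ee_rot: [2.352, 2.081, 0.005]
force: [-0.4, -1.2, -0.8]
width: 0.763
gripper_force: 0.0
```

```bash
python3 - <<'E'
from h import *
go(.557,.395,.16)
E
```

```text
t 12.57 pos [0.5543 0.0767 0.2335] F [-0.39 -1.23 -0.84] w 0.07 g 0.0
shift [ 0.3161 -0.0364  0.0738] turn [ 0.0031 -0.0014 -0.0002]
```

arm_command(
  targets=[
    [[0.03,0,0,0,0,0],[0.045,0,0,0,0,0],[0.045,0,0,0,0,0],[0.045,0,0,0,0,0],[0.03,0,0,0,0,0],[0,0,0,0,0,0],[0,0,0,0,0,0],[0,0,0,0,0,0]],
  ],
  jaw=0.058,
)

```text
clock: 13.58
position: [0.5773, 0.2688, 0.2313]
ee_rot: [2.355, 2.079, -0.001]
force: [0.2, -0.3, 0.1]
width: 0.631
gripper_force: 0.0
```

```bash
cat > look.py <<'E'
from h import *
import pickle,sys
k=sys.argv[1]
ims={n:arm.get_image(n) for n in('scene','top')}
pickle.dump(ims,open(k+'.pkl','wb'))
ref={n:pickle.load(open(n+'.pkl','rb')) for n in('scene','top')}
def fit(im,c,zc,rin,rout,zt=.008):
    q=proj(im,[c[0],c[1],zc])[0].astype(int); W=cloud(im,(q[0]-40,q[1]-40,q[0]+40,q[1]+40))
    r=np.hypot(W[:,0]-c[0],W[:,1]-c[1]); d=W[(r>rin)&(r<rout)&(abs(W[:,2]-zc)<.025)]
    return np.median(d[:,2]).round(4),len(d)
for n in ims:
    for nm,i in(('ref',ref[n]),('now',ims[n])):
        print(n,nm,'deck',fit(i,(.5515,.0765),.105,.033,.042),'wheelrim',fit(i,(.517,-.2),.11,.045,.05))
E
python3 look.py a; python3 - <<'E'
from h import *
import pickle
d=pickle.load(open('a.pkl','rb')); A=d['scene']
save(A,'a.png',(230,130,350,230),6)
E
```

```text
scene ref deck (np.float64(0.1172), 199) wheelrim (np.float64(0.1014), 91)
scene now deck (np.float64(0.1061), 126) wheelrim (np.float64(0.1114), 130)
top ref deck (np.float64(0.1161), 234) wheelrim (np.float64(0.1002), 169)
top now deck (np.float64(0.1056), 232) wheelrim (np.float64(0.1101), 167)
```

View pics/a.png

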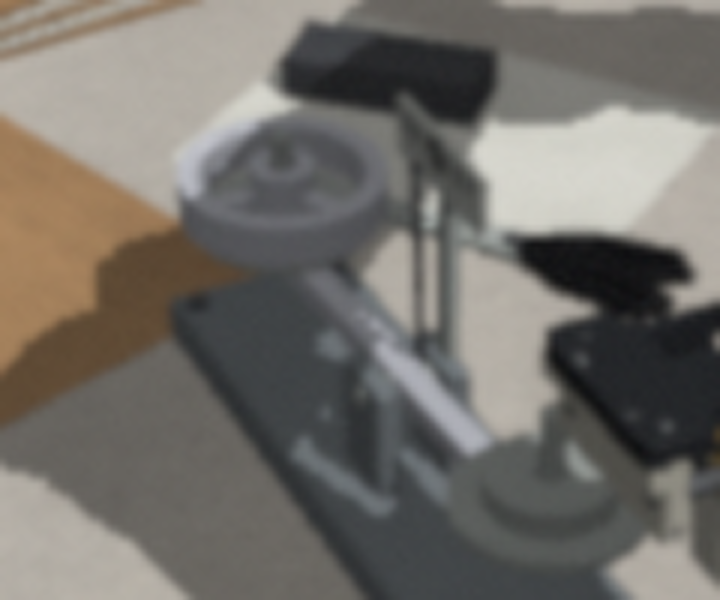

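Deck and wheel moved about 10.4 mm, so the beam stands near -0.075 rad. About 107 g is still missing, which makes w100 the next ring. It is the grey one at px(193,183), confirmed by size and colour.

```bash
python3 - <<'E'
from h import *
go(.557,.395,.0225)
E
```

```text
t 13.68 pos [0.5773 0.2693 0.2314] F [ 0.28  0.21 -0.19] w 0.0579 g 0.0
shift [ 0.1223 -0.0357  0.2089] turn [ 0.0001 -0.     -0.0015]
```

arm_command(
  targets=[
    [[0.03,-0.009,0.03,0,0,0],[0.032,-0.0092,0.035,0,0,0],[0.032,-0.0092,0.035,0,0,0],[0.0283,-0.0083,0.03,0,0,0],[0,0,0,0,0,0],[0,0,0,0,0,0]],
  ],
)

```text
clock: 14.42
position: [0.5575, 0.3949, 0.1018]
ee_rot: [2.353, 2.08, 0.001]
force: [0.6, -0.2, 0.6]
width: 0.63
gripper_force: 0.0
```

```bash
python3 - <<'E'
from h import *
go(.557,.395,.0225)
E
```

```text
t 14.43 pos [0.5575 0.3949 0.1018] F [ 0.61 -0.23  0.57] w 0.0578 g 0.0
shift [ 0.     -0.0005  0.0793] turn [ 0.001   0.0004 -0.001 ]
```

arm_command(
  targets=[
    [[0,0,0.025,0,0,0],[0,0,0.03,0,0,0],[0,0,0.015,0,0,0],[0,0,0.009,0,0,0],[0,0,0,0,0,0]],
  ],
)

```text
clock: 15.05
position: [0.557, 0.3958, 0.0225]
ee_rot: [2.353, 2.081, 0.0]
force: [-0.5, 0.1, 0.5]
width: 0.634
gripper_force: 0.0
```

arm_command(
  targets=[
    [[0,0,0,0,0,0],[0,0,0,0,0,0],[0,0,0,0,0,0],[0,0,0,0,0,0]],
  ],
  jaw=0.03,
  newtons=12,
)

```text
clock: 15.55
position: [0.557, 0.3964, 0.0229]
ee_rot: [2.353, 2.082, 0.002]
force: [-0.6, 0.3, 5.1]
width: 0.401
gripper_force: 12.0
```

arm_command(
  targets=[
    [[0,0,-0.02,0,0,0],[0,0,-0.04,0,0,0],[0,0,-0.045,0,0,0],[0,0,-0.045,0,0,0],[0,0,-0.03,0,0,0],[0,0,0,0,0,0]],
  ],
)

```text
clock: 16.3
position: [0.5579, 0.3966, 0.2062]
ee_rot: [2.353, 2.081, 0.009]
force: [0.3, 0.1, -1.5]
width: 0.401
gripper_force: 12.0
```

```bash
python3 - <<'E'
from h import *
go(.5533,.0767,.20)
E
```

```text
t 16.3 pos [0.5579 0.3966 0.2062] F [ 0.34  0.06 -1.49] w 0.0368 g 11.999311815015972
shift [-0.3181  0.0344  0.0051] turn [ 0.0038 -0.004  -0.0001]
```

arm_command(
  targets=[
    [[-0.025,0.0028,0,0,0,0],[-0.045,0.005,0,0,0,0],[-0.05,0.0054,0,0,0,0],[-0.05,0.0054,0,0,0,0],[-0.05,0.0054,0,0,0,0],[-0.045,0.0048,0,0,0,0],[-0.035,0.0038,0,0,0,0],[-0.017,0.0018,0,0,0,0],[0,0,0,0,0,0],[0,0,0,0,0,0]],
  ],
)

```text
clock: 17.55
position: [0.552, 0.0793, 0.202]
ee_rot: [-2.35, -2.084, -0.0]
force: [0.1, 0.3, -1.4]
width: 0.404
gripper_force: 12.0
```

```bash
python3 - <<'E'
from h import *
go(.5533,.0778,.18)
E
```

```text
t 17.55 pos [0.552  0.0793 0.202 ] F [ 0.07  0.25 -1.43] w 0.0371 g 11.999423098750412
shift [-0.0013  0.0014  0.022 ] turn [-0.0006 -0.0007  0.0023]
```

arm_command(
  targets=[
    [[0,0.001,0.005,0,0,0],[0,0,0.006,0,0,0],[0,0,0.006,0,0,0],[0,0,0.004,0,0,0],[0,0,0,0,0,0],[0,0,0,0,0,0]],
  ],
)

```text
clock: 18.3
position: [0.5532, 0.0771, 0.1813]
ee_rot: [2.353, 2.082, 0.0]
force: [-0.1, -0.1, -0.7]
width: 0.404
gripper_force: 12.0
```

```bash
python3 - <<'E'
from h import *
go(.5533,.0778,.177)
E
```

```text
t 18.3 pos [0.5532 0.0771 0.1813] F [-0.12 -0.08 -0.66] w 0.0371 g 11.99930738657713
shift [ 0.0007 -0.      0.0043] turn [ 0.0002 -0.0001 -0.0001]
```

arm_command(
  targets=[
    [[0.0006,0,0.003,0,0,0],[0,0,0.003,0,0,0],[0,0,0.003,0,0,0],[0,0,0.003,0,0,0],[0,0,0.003,0,0,0],[0,0,0.003,0,0,0],[0,0,0,0,0,0],[0,0,0,0,0,0],[0,0,0,0,0,0]],
  ],
)

```text
clock: 19.42
position: [0.5533, 0.0778, 0.1634]
ee_rot: [2.353, 2.082, 0.0]
force: [0.5, 1.1, -1.0]
width: 0.402
gripper_force: 12.0
```

```bash
python3 look.py b
```

```text
scene ref deck (np.float64(0.1172), 199) wheelrim (np.float64(0.1014), 91)
scene now deck (np.float64(0.1019), 165) wheelrim (np.float64(0.1162), 128)
top ref deck (np.float64(0.1161), 234) wheelrim (np.float64(0.1002), 169)
top now deck (np.float64(0.1002), 74) wheelrim (np.float64(0.1157), 165)
```

arm_command(
  targets=[
    [[0.0006,0,0,0,0,0],[0,0,0,0,0,0],[0,0,0,0,0,0],[0,0,0,0,0,0]],
  ],
)

```text
clock: 20.02
position: [0.5532, 0.0782, 0.1632]
ee_rot: [-2.353, -2.082, 0.0]
force: [0.2, 0.4, -1.1]
width: 0.401
gripper_force: 12.0
```

```bash
python3 look.py b | grep now; python3 -c "
from h import *
go(.5533,.0778,.16)"
```

```text
scene now deck (np.float64(0.1063), 151) wheelrim (np.float64(0.1116), 113)
top now deck (np.float64(0.1051), 74) wheelrim (np.float64(0.1112), 174)
t 20.12 pos [0.5532 0.0782 0.1632] F [-0.16 -0.35 -1.48] w 0.0368 g 11.99920215178281
shift [-0.0004  0.0002  0.0032] turn [-0.0001  0.0001 -0.    ]
```

arm_command(
  targets=[
    [[0.0002,0,0.003,0,0,0],[0,0,0.003,0,0,0],[0,0,0.003,0,0,0],[0,0,0.003,0,0,0],[0,0,0.003,0,0,0],[0,0,0.002,0,0,0],[0,0,0.002,0,0,0],[0,0,0,0,0,0]],
  ],
)

```text
clock: 21.12
position: [0.5532, 0.0785, 0.1441]
ee_rot: [-2.353, -2.082, 0.0]
force: [-0.3, -0.6, -0.0]
width: 0.404
gripper_force: 12.0
```

arm_command(
  targets=[
    [[0,0,0.002,0,0,0],[0,0,0.002,0,0,0],[0,0,0.002,0,0,0],[0,0,0.002,0,0,0],[0,0,0.002,0,0,0],[0,0,0.001,0,0,0],[0,0,0,0,0,0],[0,0,0,0,0,0]],
  ],
)

```text
clock: 22.12
position: [0.5533, 0.0786, 0.1333]
ee_rot: [-2.353, -2.082, -0.0]
force: [-0.2, 0.2, -0.7]
width: 0.41
gripper_force: 12.0
```

```bash
python3 look.py c | grep now
```

```text
scene now deck (np.float64(0.098), 154) wheelrim (np.float64(0.1202), 144)
top now deck (np.float64(0.0958), 63) wheelrim (np.float64(0.1199), 166)
```

arm_command(
  targets=[
    [[0,0,0.001,0,0,0],[0,0,0,0,0,0],[0,0,0,0,0,0]],
  ],
)

```text
clock: 22.6
position: [0.5533, 0.0785, 0.1322]
ee_rot: [-2.353, -2.082, 0.0]
force: [0.2, 0.6, -0.8]
width: 0.402
gripper_force: 12.0
```

arm_command(
  targets=[
    [[0,0,0,0,0,0],[0,0,0,0,0,0],[0,0,0,0,0,0],[0,0,0,0,0,0]],
  ],
  jaw=0.05,
)

```text
clock: 23.1
position: [0.5533, 0.0785, 0.1322]
ee_rot: [2.353, 2.082, 0.0]
force: [0.4, 0.3, 0.5]
width: 0.545
gripper_force: 0.0
```

arm_command(
  targets=[
    [[0,0,-0.01,0,0,0],[0,0,-0.02,0,0,0],[0,0,-0.04,0,0,0],[0,0,-0.04,0,0,0],[0,0,-0.01,0,0,0],[0.04,0,0,0,0,0],[0.05,0,0,0,0,0],[0.05,0,0,0,0,0],[0.05,0,0,0,0,0],[0.05,0,0,0,0,0]],
  ],
)

```text
clock: 24.35
position: [0.5823, 0.3182, 0.252]
ee_rot: [-2.353, -2.082, 0.001]
force: [0.5, 0.1, -0.1]
width: 0.543
gripper_force: 0.0
```

arm_command(
  targets=[
    [[0,0,0,0,0,0],[0,0,0,0,0,0],[0,0,0,0,0,0],[0,0,0,0,0,0],[0,0,0,0,0,0]],
  ],
)

```text
clock: 24.98
position: [0.5826, 0.3162, 0.2525]
ee_rot: [-2.354, -2.081, -0.0]
force: [-0.4, 0.9, -0.7]
width: 0.543
gripper_force: 0.0
```

```bash
python3 look.py d | grep now; python3 - <<'E'
from h import *
import pickle
d=pickle.load(open('d.pkl','rb'))
save(d['scene'],'d.png',(240,130,350,230),6)
W=cloud(d['top'],(265,165,315,215))
for r0,r1 in((.007,.0095),(.01,.018),(.02,.029),(.033,.043)):
    r=np.hypot(W[:,0]-.5525,W[:,1]-.0757); m=(r>r0)&(r<r1)&(W[:,2]>.08); print(r0,np.median(W[m,2]).round(4),W[m,2].std().round(4))
E
```

```text
scene now deck (np.float64(0.0968), 165) wheelrim (np.float64(0.1204), 142)
top now deck (np.float64(0.0952), 221) wheelrim (np.float64(0.1207), 183)
0.007 0.1224 0.0068
0.01 0.1227 0.005
0.02 0.1094 0.0041
0.033 0.0952 0.0024
```

View pics/d.png

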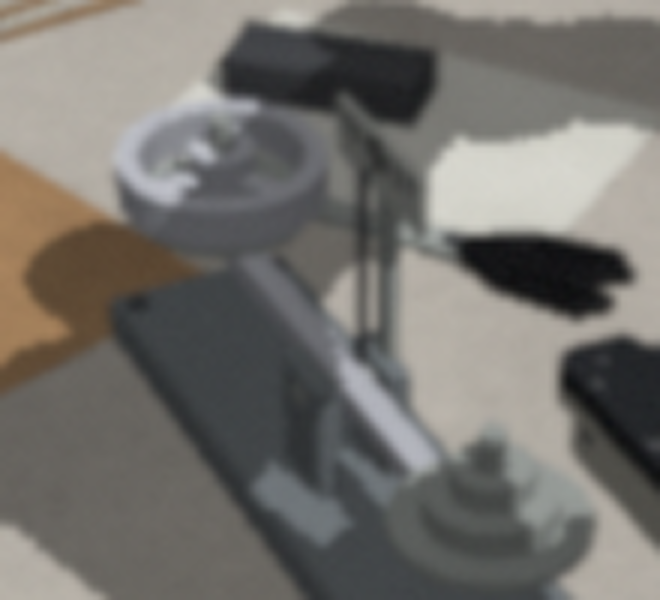

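Both rings are seated flat: the steps from deck to w300 to w100 are about 14 mm each. Deck and wheel have moved 20.2 mm of the 20.9 mm to level, so the beam stands about -0.005 rad, inside the ±0.0235 mark.

```bash
python3 -c "
from cell import arm
print(arm.sign_off())"
```

```text
the job is handed in; nothing more can be done
None
```

I handed the job in with the beam level: the 300 g and 100 g rings are seated flat on the load-pan spindle, the pointer reads about -0.005 rad (level is within ±0.0235), and the handwheel weighs roughly 400 g (about 407 g from the last reading).

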